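Walk the heavy module round to the contact rail

TASK

Turn the heavy grey module on the bench by pushing its corners, one and then another, until its terminal face (below the strip of brass studs) looks at the contact rail while the module still stands well clear of the rail. Then push it up until the terminal face sits flush against the rail, with its whole width on the rail, and take the hand away. Only push: keep the module flat on the bench, never lifted or tipped, and leave the other things where they are.

Things in the scene. Friction and masses are not known exactly. Their poses are not given: they have to be found in the camera images.
- module: the heavy module: a grey cast-metal block, about 1.5 kg, 90 mm along its x, 120 mm along its y, 46 mm high with plain upright sides; origin at the centre of its underside, z up. Its +x side (120 mm wide) is the terminal face. A black terminal strip with brass studs runs on top along the edge of the terminal face and reaches 55 mm above the bench. It slides on the bench with dry friction (about 6 to 13 N to push).
- terminal_face (a point): centre of the module's terminal face (the face below the terminal strip), 45 mm from the module's centre along its x and 22 mm above its underside; axes as the module's, x pointing straight out of the face
- rail_face (a point): the contact rail: a straight aluminium angle, 240 mm long and 45 mm high, screwed to the bench beyond the module, with a black strip of brass contacts along its top. This point is the middle of its front face (the flat side turned to the robot), 22 mm above the bench; x points from the front face into the rail, away from the module's starting place, y runs along the rail (to the left), z up. Its foot is behind it; nothing projects in front of the front face. It does not move.
- adaptor: bystander, to be left where it is: a black plug-top power adaptor lying on the bench, 62 x 46 x 42 mm with brass pins, near the left end of the rail in front of it; origin on its underside
- plug: bystander, to be left where it is: a white square plug, 50 x 50 x 43 mm, left of the module; origin on its underside
- capacitor: bystander, to be left where it is: an upright can capacitor, 35 mm across, 55 mm high, right of the module; origin on its underside
- dial_knob: bystander, to be left where it is: a steel dial knob, 40 mm across, 26 mm high, near the right end of the rail in front of it; origin on its underside
- screw_jar: bystander, to be left where it is: a small clear jar, 48 mm across, 55 mm high, standing to the right of the module; origin on its underside
- panel_meter: bystander, to be left where it is: a small panel meter, 35 x 60 x 52 mm, standing to the left of the module; origin on its underside
Mind the look-alikes: they are no part of the job. What is shaped like the module but blue, brown or purple is not meant.

How it is judged:
By the outcome, as a careful person would: the job done as asked, in the order asked, and still so for the second after the job is handed in, with the robot touching nothing.
It also fails if it takes over 72 s, if anything falls off the work surface, if the arm or the gripper's body presses on something with over 40 N, if the wrist force passes 120 N, or if a joint passes its speed limit or range.

ROBOT

A 6-joint arm with a two-finger parallel gripper is mounted at the origin on the work surface. World frame = base frame: x ahead of the robot, y to its left, z up, the work surface at z = 0. Lengths are in m, angles in rad, forces in N, time in s.
With the tool pointing down it reaches from about 0.25 to 0.85 m from the base axis. Payload 12.5 kg.
Tool frame: the origin (TCP) lies midway between the tips of the shut fingers; the grasp point (between the pads) lies 19 mm behind it; x points along the fingers, y is the direction in which the jaws open and shut, and the axes are right-handed (so a half turn about x gives the same grasp; the last joint's range is limited). The gripper opens to 93 mm and grips with 3 to 60 N. Pads are 15 mm wide; open, the fingers measure 128 mm over their backs; the gripper's body (75 mm by 188 mm) begins 65 mm behind the grasp point.
Start: joints at [1.255, 0.351, 1.652, -0, 1.139, -0.085], TCP at [0.126, 0.535, 0.19] pointing down, gripper open.
Joint ranges: [-2.75, 2.75], [-0.79, 2.1], [0.01, 2.65], [-1.57, 4.71], [0.07, 3.14], [-2.87, 2.87]. Speed limits (rad/s): [2.22, 2.22, 2.79, 3.14, 3.14, 3.14].

INTERFACE

Orientations are given as a unit quaternion [w, x, y, z].
In Python, from cell import get_state, camera, hand_in gives the robot as it stands.
- The arm moves only by the tool move_arm, never from a script. Its argument "motion" is a list of rows, each a list of 6 numbers: the shift along the tool's x, y, z in mm, then the turn, a rotation vector about the tool's x, y, z in rad. A call has 1 to 5 rows; each row is the pose to reach, as a shift and turn from the pose measured when the call began, along the tool's axes at that moment; what a row does not reach only later rows make up. A row lasts 1/12 s, in which the tool goes at most 41.7 mm and 7.16 degrees, less where a joint would pass 70% of its speed; a pose out of reach is approached as far as the arm can. A call with a gripper value outside its range is refused whole. "fingers" is the closure in counts, from 0 (fully open) to 255 (shut), set as the call begins (left out, the last holds). The fingers move at their own pace and stop on an object; "newtons" is the grip in N (left out, the last holds). Time passes only in rows, so rows that repeat a pose let the fingers close. It gives the time, the measured TCP pose, the force and the opening at its end, in the units of the state.
- get_state(): the state, without advancing time (a new reading comes with each control period).
- camera(name): name is "scene" or "top" or "wrist"; returns a dict with "pixels" (400x640x3 uint8, red, green, blue), "intrinsics" (3x3 intrinsics, pixels), "R" (3x3) and "t" (3): a world point X has camera coordinates R X + t; the wrist camera has in their place "T_tool_cam" (4x4, takes a point from camera to tool coordinates, whose origin is the TCP and whose axes are the tool frame's). Camera axes: x right, y down, z forward; pixel columns grow to the right and rows downward; lengths in m; the calibration is good to about 2 mm. A picture is of the moment at which its call begins: read the wrist's pose just before it. There is no depth.
- hand_in(): hands the job in, once; it reports no verdict.
The state is a dict: "clock": time; "q": joint angles; "joint_vel": joint speeds; "joint_torque": joint torques, N m; "position": TCP position; "ee_rot": TCP orientation; "ft_force": force on the tool from outside, world axes, zero at the start; "torque": the same for the moment, N m; "gripper_width": finger opening in m.
Only numpy, scipy, OpenCV 4.12 (cv2) and the standard library are available. Lean on these libraries where they do the work, as an engineer would, in place of code of your own. Each camera call takes 0.05 s, during which the arm holds its last target. There are 200 camera calls.

## Working session

There is one attempt and no reset: what is moved stays moved. The work goes in short steps, Python scripts to look and compute and a tool call to move; the robot and the scene stay as the last step left them, time stands still between calls to the robot, and variables do not carry over. Pictures are saved under pics/ and viewed, about 8 in all and at most 12, crops included, and the job is handed in when it is done.

Besides the shell and the picture viewer there is one more tool, called by a JSON object that holds its "name" and its "arguments". move_arm: Moves the arm, as the interface text tells. Its arguments: {"type":"object","properties":{"motion":{"type":"array","items":{"type":"array","items":{"type":"number"}}},"fingers":{"type":"number"},"newtons":{"type":"number"}},"required":["motion"]}

```bash
mkdir -p pics
python3 - <<'E'
from cell import get_state, camera
import cv2,numpy as np
s=get_state(); print(s['clock'],s['position'],s['ee_rot'],s['gripper_width'])
for n in('top','scene'):
    c=camera(n); cv2.imwrite(f'pics/{n}0.png',c['pixels'][:,:,::-1]); print(n,c['intrinsics'],c['R'],c['t'])
E
```

```text
0.0 [0.12568001 0.53505752 0.18900515] [ 0.7023172   0.08103288  0.70248501 -0.08184758] 0.09309499119522484
top [[411.55036713   0.         316.85857712]
 [  0.         411.55036713 200.51158236]
 [  0.           0.           1.        ]] [[-0.00464612 -0.99987897  0.01484803]
 [-0.99632847  0.00335927 -0.08554701]
 [ 0.08548678 -0.01519098 -0.99622349]] [0.00604717 0.59255194 1.05272289]
scene [[453.60527179   0.         321.58284265]
 [  0.         453.60527179 205.7362495 ]
 [  0.           0.           1.        ]] [[-0.00139213  0.99999194  0.00376712]
 [ 0.77178363  0.00346987 -0.63587576]
 [-0.6358837   0.00202218 -0.77178224]] [-0.01247959 -0.38453968  1.33535786]
```

View pics/top0.png

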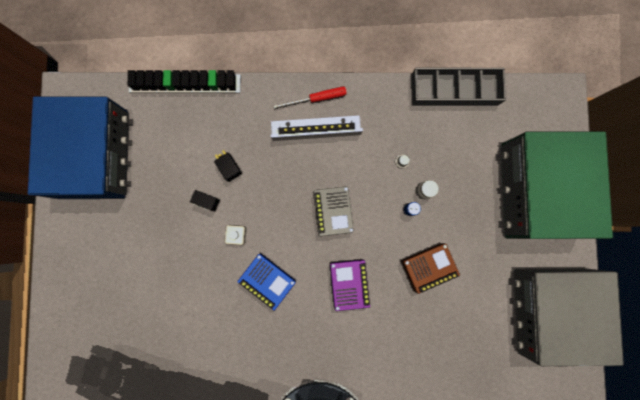

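View pics/scene0.png

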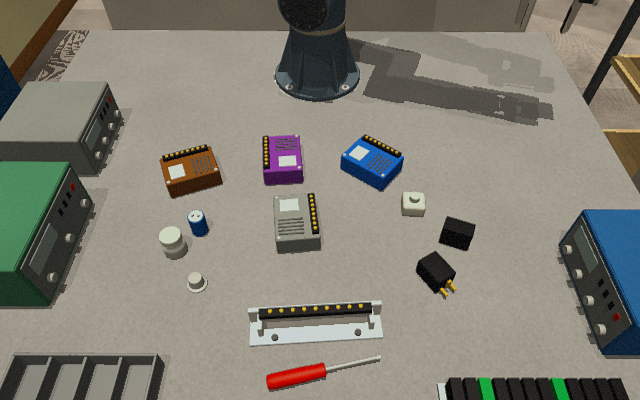

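Several things share the module's shape: grey (333,211), blue (267,281), purple (350,285) and brown (430,268). The grey one, with its stud strip on its left (+y) side, fits. I'll confirm it in a crop. The rail is at (316,128), and the module needs roughly a −90° turn.

Run:
```python
import cv2,numpy as np
a=cv2.imread('pics/top0.png')[110:245,265:370]; b=cv2.imread('pics/scene0.png')[185:350,240:390]
a=cv2.resize(a,None,fx=3.6,fy=3.6,interpolation=cv2.INTER_CUBIC);b=cv2.resize(b,None,fx=2.6,fy=2.6,interpolation=cv2.INTER_CUBIC)
h=max(a.shape[0],b.shape[0]);p=lambda i:cv2.copyMakeBorder(i,0,h-i.shape[0],0,0,0)
cv2.imwrite('pics/crop1.png',np.hstack([p(a),p(b)])); print(a.shape,b.shape)
```

```text
(486, 378, 3) (429, 390, 3)
```

View pics/crop1.png

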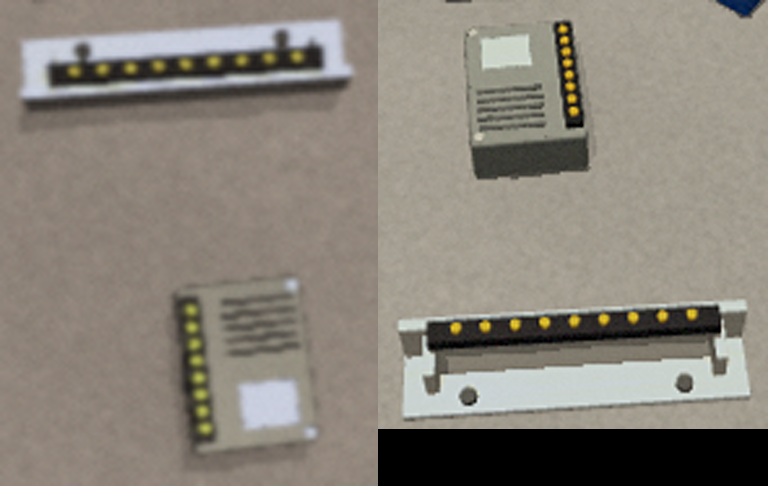

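Confirmed: the grey module has its studs on the left (+y) side, running along world x. Its top corners in the crop are about (175,290), (298,280), (316,438) and (195,450). The rail's front edge runs from (22,98) to (350,72). Next I'll build a stud-based pose measurement.

```bash
cat > h.py <<'E'
import cv2,numpy as np
from cell import get_state,camera
from scipy.spatial.transform import Rotation as Rn
def ray(c,uv):
    K,R,t=c['intrinsics'],c['R'],c['t']
    d=R.T@np.linalg.inv(K)@np.array([uv[0],uv[1],1.]); return -R.T@t,d
def plane(c,uv,z):
    o,d=ray(c,uv); return o+d*(z-o[2])/d[2]
def proj(c,X):
    p=c['intrinsics']@(c['R']@np.asarray(X)+c['t']); return p[:2]/p[2]
def tri(a,ua,b,ub):
    A=[];B=[]
    for c,u in((a,ua),(b,ub)):
        o,d=ray(c,u);d/=np.linalg.norm(d);P=np.eye(3)-np.outer(d,d);A.append(P);B.append(P@o)
    return np.linalg.lstsq(np.vstack(A),np.hstack(B),rcond=None)[0]
def studs(c,roi):
    """brass stud centroids at 4x upsampling, inside world box roi=(x0,x1,y0,y1) at z=.055"""
    im=cv2.resize(c['pixels'],None,fx=4,fy=4,interpolation=cv2.INTER_CUBIC)
    hsv=cv2.cvtColor(im,cv2.COLOR_RGB2HSV)
    m=cv2.inRange(hsv,(18,110,70),(36,255,255))
    n,_,st,ce=cv2.connectedComponentsWithStats(m)
    out=[]
    for i in range(1,n):
        if st[i,4]<20: continue
        u=(ce[i]+.5)/4-.5; X=plane(c,u,.055)
        if roi[0]<X[0]<roi[1] and roi[2]<X[1]<roi[3]: out.append([*u,*X[:2],st[i,4]])
    return np.array(out)
E
python3 - <<'E'
from h import *
T=camera('top');S=camera('scene')
for nm,roi in(('mod',(.45,.68,-.1,.1)),('rail',(.68,.9,-.2,.2))):
    for c in(T,S):
        print(nm,np.round(studs(c,roi),3).tolist())
cr=[(175,290),(298,280),(316,438),(195,450)]
for u,v in cr: print(plane(T,(265+u/3.6-.4,110+v/3.6-.4),.046).round(4))
for u,v in [(22,101),(350,76)]: print('rail front T',plane(T,(265+u/3.6-.4,110+v/3.6-.4),0).round(4),plane(T,(265+u/3.6-.4,110+v/3.6-.4),.045).round(4))
for u,v in [(398-378,321),(745-378,301)]: print('rail top front S',plane(S,(240+u/2.6-.4,185+v/2.6-.4),.045).round(4))
for nm,p in dict(adaptor=(228,166),meter=(205,201),plug=(235,236),cap=(412,209),knob=(403,160),jar=(429,190)).items(): print(nm,plane(T,p,.04).round(3))
E
```

```text
mod [[317.501, 195.773, 0.602, 0.002, 157.0], [317.836, 200.341, 0.59, 0.002, 154.0], [318.558, 205.185, 0.578, -0.0, 153.0], [318.93, 209.706, 0.567, -0.001, 158.0], [319.625, 214.526, 0.554, -0.003, 149.0], [320.174, 219.079, 0.543, -0.004, 157.0], [320.583, 223.8, 0.531, -0.005, 154.0], [321.446, 228.497, 0.519, -0.007, 148.0]]
mod [[310.65, 195.705, 0.516, -0.01, 200.0], [311.227, 199.995, 0.528, -0.009, 192.0], [312.138, 206.451, 0.546, -0.007, 431.0], [313.569, 217.954, 0.576, -0.003, 666.0], [314.783, 227.276, 0.6, -0.001, 236.0]]
rail [[347.085, 125.351, 0.785, -0.075, 186.0], [339.368, 125.815, 0.784, -0.055, 170.0], [331.735, 126.391, 0.782, -0.035, 172.0], [323.93, 126.836, 0.781, -0.015, 186.0], [316.146, 127.397, 0.78, 0.005, 189.0], [308.585, 127.948, 0.778, 0.025, 181.0], [293.064, 128.966, 0.776, 0.065, 176.0], [300.851, 128.55, 0.777, 0.045, 189.0], [285.189, 129.398, 0.775, 0.085, 173.0]]
rail [[360.328, 305.383, 0.772, 0.082, 316.0], [348.971, 306.088, 0.773, 0.062, 312.0], [337.661, 306.7, 0.774, 0.042, 312.0], [326.427, 307.373, 0.776, 0.022, 322.0], [315.099, 308.074, 0.777, 0.002, 331.0], [303.631, 308.702, 0.778, -0.018, 312.0], [292.373, 309.384, 0.78, -0.038, 311.0], [280.779, 310.147, 0.781, -0.058, 329.0], [269.506, 310.762, 0.782, -0.078, 337.0]]
[0.6176 0.0133 0.046 ]
[ 0.6245 -0.0749  0.046 ]
[ 0.5116 -0.0864  0.046 ]
[ 5.035e-01 -5.000e-04  4.600e-02]
rail front T [0.7663 0.1277 0.    ] [0.7554 0.1233 0.045 ]
rail front T [ 0.7853 -0.1202  0.    ] [ 0.7736 -0.1144  0.045 ]
rail top front S [ 0.7724 -0.1192  0.045 ]
rail top front S [0.7564 0.1203 0.045 ]
adaptor [0.682 0.234 0.04 ]
meter [0.591 0.292 0.04 ]
plug [0.501 0.214 0.04 ]
cap [ 0.568 -0.242  0.04 ]
knob [ 0.697 -0.222  0.04 ]
jar [ 0.618 -0.288  0.04 ]
```

```bash
cat >> h.py <<'E'
def Rst(s=None):
    s=s or get_state(); q=s['ee_rot']; return Rn.from_quat([q[1],q[2],q[3],q[0]])
def goal(x,y,z,yaw=0.):
    """final row (mm, rad in present tool axes) to reach world pose, tool down, jaws along yawed world y"""
    s=get_state();R=Rst(s);G=Rn.from_euler('z',yaw,degrees=True)*Rn.from_quat([0,2**-.5,0,2**-.5])
    d=R.inv().apply(np.array([x,y,z])-s['position'])*1000
    return np.round(np.r_[d,(R.inv()*G).as_rotvec()*1000])/np.r_[1,1,1,[1000]*3]
E
python3 -c "
from h import *
print(goal(.515,-.14,.19).tolist(),Rst().as_matrix().round(3).tolist())"
```

```text
[-0.0, -568.0, 533.0, -0.231, -0.0, 0.001] [[-0.0, 0.229, 0.973], [-0.001, 0.973, -0.229], [-1.0, -0.001, -0.0]]
```

{"name": "move_arm", "arguments": {"motion": [[0, -28, 27, -0.115, 0, 0], [0, -56, 54, -0.231, 0, 0], [0, -84, 80, -0.231, 0, 0], [0, -112, 106, -0.231, 0, 0], [0, -140, 132, -0.231, 0, 0]], "fingers": 255, "newtons": 40}}

```text
clock: 0.62
position: [0.2226, 0.3671, 0.1892]
ee_rot: [0.707, -0.001, 0.707, 0.0]
ft_force: [0.4, 1.2, -0.5]
gripper_width: 0.0643
```

{"name": "move_arm", "arguments": {"motion": [[0, -35, 20, 0, 0, 0], [0, -70, 40, 0, 0, 0], [0, -105, 60, 0, 0, 0], [0, -140, 80, 0, 0, 0], [0, -175, 100, 0, 0, 0]]}}

```text
clock: 1.03
position: [0.3231, 0.1904, 0.1895]
ee_rot: [0.707, -0.001, 0.707, 0.0]
ft_force: [0.9, 1.1, -0.4]
gripper_width: 0.0307
```

{"name": "move_arm", "arguments": {"motion": [[0, -35, 20, 0, 0, 0], [0, -70, 40, 0, 0, 0], [0, -105, 60, 0, 0, 0], [0, -140, 80, 0, 0, 0], [0, -175, 100, 0, 0, 0]]}}

```text
clock: 1.45
position: [0.4239, 0.0134, 0.1897]
ee_rot: [0.707, -0.0, 0.707, 0.0]
ft_force: [0.9, 0.6, -0.5]
gripper_width: 0.0013
```

{"name": "move_arm", "arguments": {"motion": [[0, -35, 20, 0, 0, 0], [0, -70, 40, 0, 0, 0], [0, -105, 60, 0, 0, 0], [0, -140, 80, 0, 0, 0], [0, -157, 90, 0, 0, 0]]}}

```text
clock: 1.87
position: [0.5153, -0.1473, 0.1896]
ee_rot: [0.708, 0.0, 0.707, -0.001]
ft_force: [0.1, 0.9, -0.7]
gripper_width: 0.0002
```

{"name": "move_arm", "arguments": {"motion": [[40, 0, 5, 0, 0, 0], [80, 0, 5, 0, 0, 0], [120, 0, 5, 0, 0, 0], [155, 0, 5, 0, 0, 0], [174, 0, 5, 0, 0, 0]]}}

```text
clock: 2.28
position: [0.5184, -0.1468, 0.0117]
ee_rot: [0.706, 0.001, 0.708, -0.0]
ft_force: [-0.6, 0.2, -0.8]
gripper_width: 0.0005
```

{"name": "move_arm", "arguments": {"motion": [[0, 10, 0, 0, 0, 0], [0, 20, 0, 0, 0, 0], [0, 30, 0, 0, 0, 0], [0, 40, 0, 0, 0, 0], [0, 50, 1, 0, 0, 0]]}}

```text
clock: 2.7
position: [0.5202, -0.0961, 0.0133]
ee_rot: [0.707, -0.0, 0.708, -0.0]
ft_force: [-5.9, -10.8, 6.5]
gripper_width: 0.0007
```

{"name": "move_arm", "arguments": {"motion": [[0, 7, -1, 0, 0, 0], [0, 14, -2, 0, 0, 0], [0, 21, -3, 0, 0, 0], [0, 28, -5, 0, 0, 0], [0, 35, -7, 0, 0, 0]]}}

```text
clock: 3.12
position: [0.5142, -0.0611, 0.0149]
ee_rot: [0.708, -0.001, 0.707, -0.001]
ft_force: [-0.8, -7.9, 2.9]
gripper_width: 0.0003
```

```bash
cat >> h.py <<'E'
def module(zs=.055,roi=(.4,.75,-.2,.2)):
    T=camera('top');p=studs(T,roi)
    P=p[:,2:4];c,d=P.mean(0),np.linalg.svd(P-P.mean(0))[2][0]
    return T,len(P),P,c,d
E
python3 - <<'E'
from h import *
T,n,P,c,d=module();print(n,c.round(4),np.degrees(np.arctan2(d[1],d[0])),P[[0,-1]])
cv2.imwrite('pics/t2.png',cv2.resize(T['pixels'][100:270,220:420,::-1],None,fx=3,fy=3))
E
```

```text
6 [0.5897 0.0152] 168.36543370283994 [[0.61904192 0.0091269 ]
 [0.56039858 0.02120793]]
```

View pics/t2.png

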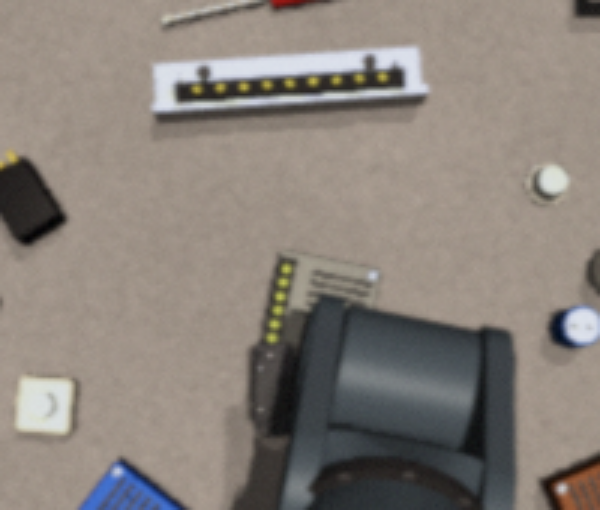

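The turn is working: 18° so far. The stud line in the crop runs from (288,268) to (272,338). I'll keep pushing the same corner.

{"name": "move_arm", "arguments": {"motion": [[0, 8, -1, 0, 0, 0], [0, 16, -2, 0, 0, 0], [0, 24, -3, 0, 0, 0], [0, 32, -3, 0, 0, 0], [0, 42, -4, 0, 0, 0]]}}

```text
clock: 3.58
position: [0.5122, -0.0182, 0.0171]
ee_rot: [0.71, -0.002, 0.705, -0.001]
ft_force: [0.0, -7.2, 11.8]
gripper_width: 0.0004
```

Run:
```python
from h import *
T,n,P,c,d=module();print(n,c.round(4),np.degrees(np.arctan2(d[1],d[0])),P.round(3).tolist())
```

```text
4 [0.605  0.0144] 163.3550618895025 [[0.622, 0.009], [0.611, 0.013], [0.599, 0.016], [0.588, 0.02]]
```

Run:
```python
from h import *
T=camera('scene');a=T['pixels'][120:290,230:400,::-1]
W=camera('wrist')['pixels'][:,:,::-1]
cv2.imwrite('pics/s3.png',np.hstack([cv2.resize(a,(400,400)),cv2.resize(W,(400,250)) if 0 else cv2.copyMakeBorder(cv2.resize(W,(400,250)),0,150,0,0,0)]))
```

```text
(no output)
```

View pics/s3.png

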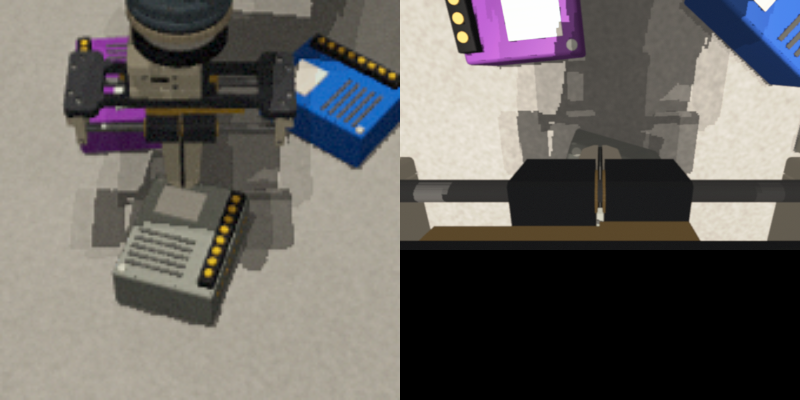

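The crop of the scene view shows that the finger slid off the corner onto the module's near face; the module has turned about 23° in total and is still flat. I'll back off and push the same face again, this time along its normal with the finger yawed to match.

{"name": "move_arm", "arguments": {"motion": [[0, 0, -15, 0, 0, 0], [-5, 0, -28, 0, 0, 0], [-30, -10, -28, 0, 0, 0], [-62, -40, -20, 0, 0, 0], [-64, -65, -12, 0, 0, 0]]}}

```text
clock: 4.15
position: [0.5019, -0.0817, 0.0863]
ee_rot: [0.712, -0.003, 0.702, 0.0]
ft_force: [1.5, -0.3, 1.8]
gripper_width: 0.0004
```

Run:
```python
from h import *
T,n,P,c,d=module();print(n,c.round(4),np.degrees(np.arctan2(d[1],d[0])),P.round(3).tolist())
print(goal(.504,-.08,.015,-17).tolist(),get_state()['position'])
```

```text
8 [0.582  0.0212] 163.4423536154639 [[0.622, 0.009], [0.611, 0.013], [0.599, 0.016], [0.588, 0.02], [0.577, 0.023], [0.564, 0.027], [0.553, 0.029], [0.542, 0.033]]
[71.0, 6.0, -1.0, 0.299, 0.016, 0.003] [ 0.50372969 -0.08585184  0.08571696]
```

{"name": "move_arm", "arguments": {"motion": [[10, 0, 0, 0.1, 0.016, 0], [20, 2, 0, 0.2, 0.016, 0], [40, 4, -1, 0.299, 0.016, 0], [60, 6, -1, 0.299, 0.016, 0.003], [71, 6, -1, 0.299, 0.016, 0.003]]}}

```text
clock: 4.62
position: [0.5035, -0.0793, 0.0138]
ee_rot: [0.699, 0.105, 0.7, -0.104]
ft_force: [0.5, 0.8, 0.5]
gripper_width: 0.0007
```

```bash
cat >> h.py <<'E'
def follow(cen,n0,angs,m=(-45,46),k=40,back=17.5,z=.015):
    """rows for the +y side of the shut fingers pushing at module point m, centre of turn k mm beyond the module centre"""
    r=lambda a:np.array([[np.cos(a),-np.sin(a)],[np.sin(a),np.cos(a)]])
    cor=np.array(cen)+r(np.radians(n0))@np.array([0,-k])/1e3
    rows=[]
    for n in angs:
        p=cor+r(np.radians(n))@np.array([m[0]-back,m[1]+k])/1e3
        rows.append(goal(*p,z,n-90)); print(n,p.round(4),rows[-1].tolist())
E
python3 - <<'E'
from h import *
print(get_state()['position'])
follow((.572,-.0135),73.4,[73.4,69,65,61,57,53,49,45,41,37])
E
```

```text
[ 0.50348511 -0.0792901   0.0137942 ]
73.4 [ 0.5101 -0.0603] [-1.0, 20.0, 1.0, -0.007, -0.001, -0.0]
69 [ 0.5076 -0.0525] [-1.0, 27.0, -4.0, 0.07, -0.001, -0.0]
65 [ 0.506  -0.0452] [-1.0, 33.0, -8.0, 0.14, -0.001, -0.0]
61 [ 0.5048 -0.0379] [-1.0, 40.0, -11.0, 0.209, -0.001, -0.0]
57 [ 0.5042 -0.0305] [-1.0, 47.0, -14.0, 0.279, -0.001, -0.0]
53 [ 0.504  -0.0231] [-1.0, 54.0, -16.0, 0.349, -0.001, -0.0]
49 [ 0.5044 -0.0157] [-1.0, 61.0, -18.0, 0.419, -0.001, -0.0]
45 [ 0.5053 -0.0083] [-1.0, 68.0, -19.0, 0.489, -0.001, -0.0]
41 [ 0.5067 -0.001 ] [-1.0, 76.0, -20.0, 0.559, -0.001, -0.0]
37 [0.5087 0.0061] [-1.0, 83.0, -20.0, 0.628, -0.001, -0.0]
```

{"name": "move_arm", "arguments": {"motion": [[-1, 17, 1, 0, 0, 0], [-1, 26, -2, 0.05, 0, 0], [-1, 34, -6, 0.13, 0, 0], [-1, 42, -9, 0.2, 0, 0], [-1, 50, -12, 0.28, 0, 0]]}}

```text
clock: 5.03
position: [0.5065, -0.0276, 0.0154]
ee_rot: [0.678, 0.201, 0.678, -0.202]
ft_force: [-2.4, -5.3, 1.1]
gripper_width: 0.0007
```

```bash
cat >> h.py <<'E'
def mod():
    """module centre and terminal-normal angle from 5+ visible studs; end studs hidden are extrapolated from the far-right end"""
    T,n,P,c,d=module(); 
    if d@np.array([np.sin(1.2),np.cos(1.2)])<0 and 0: d=-d
    if d[1]<0: d=-d
    P=P[np.argsort(P@d)]; mid=P[0]+d*3.5*.0119 if n<8 else c
    nrm=np.array([d[1],-d[0]]); a=np.degrees(np.arctan2(nrm[1],nrm[0]))
    cen=mid-.036*nrm
    print(n,'centre',cen.round(4),'normal',a.round(1),'first',P[0].round(3),'last',P[-1].round(3)); return T,cen,a
E
python3 - <<'E'
from h import *
print(get_state()['position'])
T,c,a=mod(); follow(c,a,[a,a-4,a-8,a-12,a-16,a-20])
E
```

```text
[ 0.50651665 -0.02764963  0.01540664]
4 centre [ 0.575  -0.0053] normal 60.2 first [0.629 0.005] last [0.598 0.023]
60.2227695925746 [ 0.504  -0.0367] [0.0, -10.0, 4.0, -0.065, -0.0, 0.0]
56.2227695925746 [ 0.5034 -0.0293] [0.0, -4.0, -1.0, 0.005, -0.0, 0.0]
52.2227695925746 [ 0.5034 -0.0219] [0.0, 2.0, -5.0, 0.075, -0.0, 0.0]
48.2227695925746 [ 0.5039 -0.0145] [0.0, 9.0, -9.0, 0.145, -0.0, 0.0]
44.2227695925746 [ 0.5049 -0.0071] [0.0, 15.0, -12.0, 0.215, -0.0, 0.0]
40.2227695925746 [5.064e-01 1.000e-04] [0.0, 22.0, -15.0, 0.284, -0.0, 0.0]
```

Run:
```python
from h import *
T,c,a=mod(); follow(c,a,[a,a-4,a-8,a-12,a-16,a-20,a-24],back=8.5)
```

```text
4 centre [ 0.5754 -0.0046] normal 59.2 first [0.63  0.005] last [0.599 0.023]
59.166871244401406 [ 0.5085 -0.027 ] [0.0, 1.0, 1.0, -0.038, -0.0, -0.0]
55.166871244401406 [ 0.5086 -0.0199] [0.0, 7.0, -2.0, 0.032, -0.0, -0.0]
51.166871244401406 [ 0.5092 -0.0129] [0.0, 13.0, -6.0, 0.102, -0.0, -0.0]
47.166871244401406 [ 0.5103 -0.0059] [0.0, 20.0, -9.0, 0.171, -0.0, -0.0]
43.166871244401406 [0.5119 0.001 ] [0.0, 26.0, -11.0, 0.241, -0.0, -0.0]
39.166871244401406 [0.5139 0.0078] [0.0, 33.0, -13.0, 0.311, -0.0, -0.0]
35.166871244401406 [0.5165 0.0144] [0.0, 40.0, -14.0, 0.381, -0.0, -0.0]
```

Consistent with an effective finger half-width of about 8.5 mm. Continuing the arc.

{"name": "move_arm", "arguments": {"motion": [[0, 7, -2, 0.03, 0, 0], [0, 14, -5, 0.1, 0, 0], [0, 21, -8, 0.17, 0, 0], [0, 28, -10, 0.24, 0, 0], [0, 35, -12, 0.31, 0, 0]]}}

```text
clock: 5.55
position: [0.515, 0.0087, 0.0158]
ee_rot: [0.638, 0.303, 0.639, -0.303]
ft_force: [-5.4, -6.0, 3.6]
gripper_width: 0.0003
```

Run:
```python
from h import *
print(get_state()['position'])
T,c,a=mod(); follow(c,a,[a,a-4,a-8,a-12,a-16,a-20,a-24],back=8.5)
```

```text
[0.51501414 0.00865858 0.01575549]
6 centre [ 0.4274 -0.0596] normal -60.2 first [ 0.409 -0.112] last [ 0.64  -0.003]
-60.24225511108203 [0.4407 0.0096] [1.0, -58.0, -47.0, 1.732, 0.0, 0.001]
-64.24225511108203 [0.4468 0.0061] [1.0, -56.0, -40.0, 1.801, 0.0, 0.001]
-68.24225511108203 [0.4527 0.0021] [1.0, -54.0, -34.0, 1.871, 0.0, 0.001]
-72.24225511108203 [ 0.4582 -0.0023] [1.0, -52.0, -27.0, 1.941, 0.0, 0.001]
-76.24225511108203 [ 0.4634 -0.0071] [1.0, -51.0, -20.0, 2.011, 0.0, 0.001]
-80.24225511108203 [ 0.4683 -0.0122] [1.0, -50.0, -13.0, 2.081, 0.0, 0.001]
-84.24225511108203 [ 0.4728 -0.0176] [1.0, -50.0, -6.0, 2.15, 0.0, 0.001]
```

```bash
sed -i 's/roi=(.4,/roi=(.5,/' h.py
python3 - <<'E'
from h import *
T,c,a=mod(); follow(c,a,[a,a-4,a-8,a-12,a-16,a-20,a-24],back=8.5)
E
```

```text
4 centre [0.5859 0.0067] normal 39.1 first [ 0.64  -0.003] last [0.616 0.026]
39.10752355989436 [0.5154 0.0087] [1.0, -1.0, 0.0, 0.004, -0.001, 0.0]
35.10752355989436 [0.5179 0.0153] [1.0, 6.0, -3.0, 0.074, -0.001, 0.0]
31.10752355989436 [0.5209 0.0217] [1.0, 12.0, -6.0, 0.144, -0.001, 0.0]
27.10752355989436 [0.5243 0.0279] [1.0, 19.0, -9.0, 0.214, -0.001, 0.0]
23.10752355989436 [0.5282 0.0338] [1.0, 25.0, -11.0, 0.284, -0.001, 0.0]
19.10752355989436 [0.5324 0.0395] [1.0, 32.0, -13.0, 0.353, -0.001, 0.0]
15.10752355989436 [0.5371 0.0448] [1.0, 39.0, -14.0, 0.423, -0.001, 0.0]
```

Excellent: prediction and measurement agree to within 1 mm, and the normal is now at 39°. I'll continue to about 20°, then use a different corner.

{"name": "move_arm", "arguments": {"motion": [[1, 6, -3, 0.07, 0, 0], [1, 13, -6, 0.14, 0, 0], [1, 20, -9, 0.21, 0, 0], [1, 26, -11, 0.28, 0, 0], [1, 33, -13, 0.35, 0, 0]]}}

```text
clock: 6.07
position: [0.5315, 0.0396, 0.0155]
ee_rot: [0.576, 0.408, 0.578, -0.409]
ft_force: [-11.5, -5.8, 13.8]
gripper_width: 0.0005
```

Run:
```python
from h import *
s=get_state();print(s['position'],s['q'].round(2) if hasattr(s['q'],'round') else s['q'])
T,c,a=mod(); follow(c,a,[a,a-4],back=8.5)
```

```text
[0.53151409 0.03962725 0.01545095] [-0.01  0.57  1.82 -0.    0.76 -0.35]
3 centre [0.5961 0.0142] normal 19.3 first [ 0.644 -0.013] last [0.632 0.02 ]
19.32660226692409 [0.5304 0.0399] [1.0, -2.0, -0.0, -0.004, -0.001, 0.002]
15.326602266924091 [0.535  0.0453] [1.0, 4.0, -4.0, 0.066, -0.001, 0.002]
```

{"name": "move_arm", "arguments": {"motion": [[0, -10, 0, 0, 0, 0], [0, -22, 0, 0, 0, 0], [-30, -25, 0, 0, 0, 0], [-60, -25, 0, 0, 0, 0], [-75, -20, 0, 0, 0, 0]]}}

```text
clock: 6.53
position: [0.5141, 0.0335, 0.0935]
ee_rot: [0.577, 0.409, 0.577, -0.409]
ft_force: [-0.0, 0.0, 0.7]
gripper_width: 0.0002
```

Run:
```python
from h import *
T,c,a=mod(); print(get_state()['position'])
follow(c,a,[a],m=(45,-46),k=-40,back=-32,z=.09)
```

```text
2 centre [0.5913 0.0312] normal 17.9 first [0.638 0.003] last [0.63 0.03]
[0.51658976 0.03380106 0.0954755 ]
17.873076126218372 [0.6787 0.0111] [6.0, 145.0, 75.0, 0.025, 0.001, -0.005]
```

{"name": "move_arm", "arguments": {"motion": [[0, 34, 22, 0, 0, 0], [0, 68, 44, 0, 0, 0], [0, 102, 66, 0, 0, 0], [0, 130, 83, 0, 0, 0], [0, 143, 91, 0, 0, 0]]}}

```text
clock: 7.0
position: [0.6846, -0.0062, 0.0956]
ee_rot: [0.579, 0.41, 0.576, -0.407]
ft_force: [0.8, 0.2, 0.2]
gripper_width: 0.0006
```

Run:
```python
from h import *
T,c,a=mod(); print(get_state()['position'],goal(.682,-.004,.015,-71).tolist())
S=camera('scene');print(studs(S,(.5,.75,-.2,.2)).round(3).tolist())
cv2.imwrite('pics/t4.png',np.hstack([cv2.resize(x['pixels'][r[0]:r[0]+170,r[1]:r[1]+170,::-1],(400,400)) for x,r in((T,(100,230)),(S,(160,230)))]))
```

```text
Traceback (most recent call last):
  File "h.py", line 49, in mod
    T,n,P,c,d=module();
              ~~~~~~^^
  File "h.py", line 37, in module
    P=p[:,2:4];c,d=P.mean(0),np.linalg.svd(P-P.mean(0))[2][0]
      ~^^^^^^^
IndexError: too many indices for array: array is 1-dimensional, but 2 were indexed
```

Run:
```python
from h import *
print(get_state()['position'],goal(.682,-.004,.015,-71).tolist())
S=camera('scene');print(studs(S,(.5,.75,-.2,.2)).round(3).tolist())
cv2.imwrite('pics/t4.png',cv2.resize(S['pixels'][150:340,230:420,::-1],(570,570)))
```

```text
[ 0.68521772 -0.00646003  0.09540516] [80.0, -3.0, -4.0, 0.008, 0.002, -0.007]
[[311.848, 201.043, 0.531, -0.007, 588.0], [292.87, 207.306, 0.548, -0.047, 54.0], [325.056, 211.597, 0.559, 0.02, 36.0], [334.514, 214.339, 0.566, 0.04, 104.0], [327.449, 217.277, 0.574, 0.025, 61.0], [298.416, 223.959, 0.591, -0.034, 481.0]]
```

View pics/t4.png

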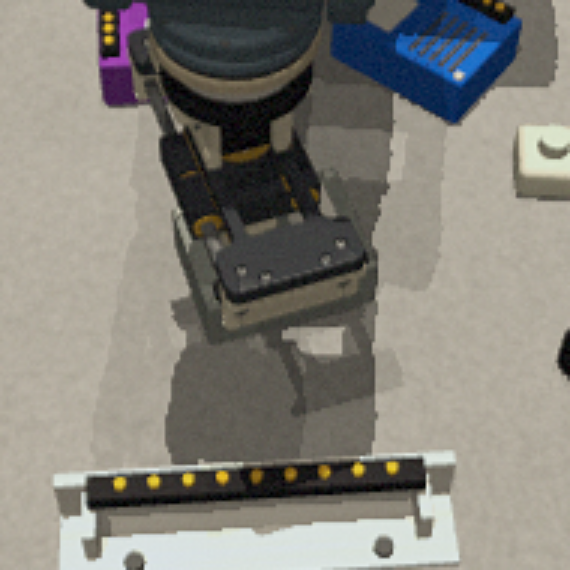

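The crop shows the gripper hovering in front of the module's terminal face, whose lower edge runs about (215,340)–(375,300). It is clear of the rail, so I'll descend and push this other corner back.

{"name": "move_arm", "arguments": {"motion": [[20, -1, -2, 0, 0, 0], [40, -2, -4, 0, 0, 0], [60, -3, -4, 0, 0, 0], [75, -3, -4, 0, 0, 0], [79, -3, -4, 0, 0, 0]]}}

```text
clock: 7.52
position: [0.6773, -0.0029, 0.0134]
ee_rot: [0.578, 0.408, 0.577, -0.407]
ft_force: [-0.1, -0.4, -0.7]
gripper_width: 0.0009
```

Run:
```python
from h import *
S=camera('scene');T=camera('top')
for u in((215,340),(375,298)): print(plane(S,(230+u[0]/3-.3,150+u[1]/3-.3),0.).round(4))
s=get_state();print(s['position'],s['ft_force'])
follow((.596,.0142),19.3,[19.3,16,12,8,4,0],m=(45,-46),k=-40,back=-8.5)
```

```text
[ 0.6493 -0.0277  0.    ]
[0.6147 0.0823 0.    ]
[ 0.67876138 -0.0030153   0.01562582] [-0.4116688   0.51611011 -0.9284442 ]
19.3 [ 0.6617 -0.0115] [1.0, -19.0, 2.0, 0.004, 0.001, -0.004]
16 [ 0.6579 -0.016 ] [1.0, -24.0, 5.0, 0.061, 0.001, -0.004]
12 [ 0.653 -0.021] [1.0, -30.0, 8.0, 0.131, 0.001, -0.004]
8 [ 0.6477 -0.0258] [0.0, -37.0, 11.0, 0.201, 0.001, -0.004]
4 [ 0.6421 -0.0301] [0.0, -44.0, 13.0, 0.271, 0.0, -0.004]
0 [ 0.6363 -0.034 ] [0.0, -50.0, 15.0, 0.341, 0.0, -0.004]
```

{"name": "move_arm", "arguments": {"motion": [[1, -17, 2, 0, 0, 0], [1, -24, 4, 0.06, 0, 0], [1, -31, 7, 0.13, 0, 0], [1, -38, 10, 0.2, 0, 0], [1, -45, 12, 0.27, 0, 0]]}}

```text
clock: 8.03
position: [0.6429, -0.0298, 0.017]
ee_rot: [0.52, 0.486, 0.514, -0.48]
ft_force: [5.7, 0.8, 1.3]
gripper_width: 0.0005
```

Run:
```python
from h import *
S=camera('scene');cv2.imwrite('pics/s5.png',cv2.resize(S['pixels'][150:340,230:420,::-1],(570,570)))
```

```text
(no output)
```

View pics/s5.png

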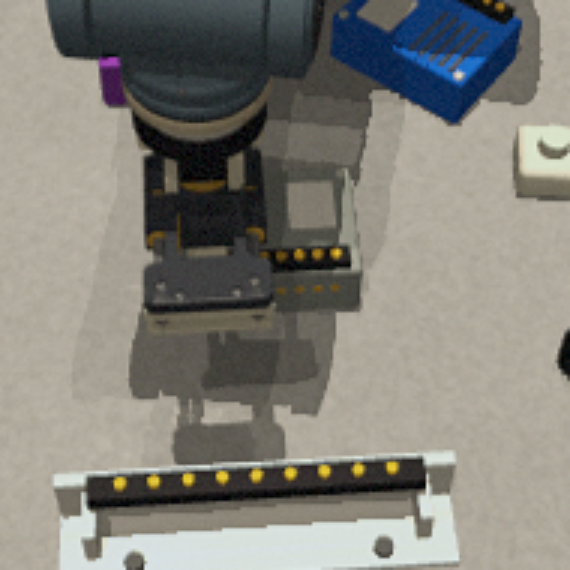

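Viewed 7 pictures. The module's stud line, (280,256)–(337,253), is now nearly parallel to the rail's, (119,484)–(392,467), and about 100 mm clear. Next I'll withdraw, lift, and swing the hand aside to measure.

{"name": "move_arm", "arguments": {"motion": [[0, 10, 0, 0, 0, 0], [0, 25, 0, 0, 0, 0], [-30, 28, 0, 0, 0, 0], [-70, 28, 0, 0, 0, 0], [-95, 28, 30, 0, 0, 0]]}}

```text
clock: 8.5
position: [0.672, -0.0551, 0.1166]
ee_rot: [0.52, 0.486, 0.513, -0.479]
ft_force: [1.3, -0.8, 0.4]
gripper_width: 0.0008
```

```bash
python3 -c "
from h import *
print(get_state()['position'],goal(.45,-.16,.11,3.6).tolist())"
```

```text
[ 0.67197193 -0.05506552  0.1166067 ] [3.0, -229.0, 90.0, -1.565, 0.011, -0.011]
```

{"name": "move_arm", "arguments": {"motion": [[0, -20, 30, -0.12, 0.01, -0.01], [0, -50, 55, -0.24, 0.01, -0.01], [0, -85, 75, -0.36, 0.01, -0.01], [0, -120, 90, -0.48, 0.01, -0.01], [0, -155, 100, -0.6, 0.01, -0.01]]}}

```text
clock: 8.92
position: [0.5229, -0.1667, 0.1156]
ee_rot: [0.638, 0.308, 0.637, -0.304]
ft_force: [-0.5, -0.2, -0.2]
gripper_width: 0.0007
```

Run:
```python
from h import *
print(get_state()['position'],goal(.45,-.06,.11,3.6).tolist());mod()
print(studs(camera('scene'),(.5,.75,-.2,.2)).round(3).tolist())
```

```text
[ 0.52292835 -0.16673479  0.11564763] [6.0, 10.0, -129.0, -0.958, 0.001, -0.006]
4 centre [0.584  0.0165] normal 3.1 first [ 0.622 -0.023] last [0.619 0.043]
[[329.136, 234.38, 0.617, 0.028, 242.0], [335.143, 234.134, 0.616, 0.04, 235.0], [341.179, 233.929, 0.616, 0.052, 245.0], [316.89, 234.87, 0.618, 0.004, 249.0], [323.093, 234.563, 0.618, 0.016, 229.0], [298.818, 235.462, 0.62, -0.032, 249.0], [304.822, 235.321, 0.62, -0.02, 244.0], [310.894, 235.061, 0.619, -0.008, 240.0], [334.804, 245.536, 0.644, 0.039, 109.0], [341.001, 245.501, 0.644, 0.051, 115.0], [329.125, 245.818, 0.645, 0.028, 100.0], [310.981, 246.481, 0.646, -0.007, 116.0], [317.081, 246.333, 0.646, 0.004, 108.0], [323.007, 246.13, 0.645, 0.016, 104.0], [299.169, 246.957, 0.647, -0.03, 107.0], [305.319, 246.679, 0.647, -0.018, 102.0]]
```

{"name": "move_arm", "arguments": {"motion": [[0, 0, -25, -0.12, 0, 0], [0, 2, -50, -0.24, 0, 0], [0, 4, -80, -0.36, 0, 0], [0, 6, -110, -0.48, 0, 0], [0, 10, -129, -0.6, 0, 0]], "fingers": 90}}

```text
clock: 9.43
position: [0.4468, -0.0579, 0.117]
ee_rot: [0.7, 0.104, 0.7, -0.1]
ft_force: [-0.4, 0.3, 0.1]
gripper_width: 0.0288
```

Run:
```python
from h import *
print(get_state()['position'],goal(.50,.006,.1,3.6).tolist());mod()
```

```text
[ 0.44681021 -0.05790064  0.11698483] [17.0, 76.0, 33.0, -0.353, 0.0, -0.006]
3 centre [0.5837 0.0225] normal 2.9 first [ 0.622 -0.017] last [0.619 0.037]
```

{"name": "move_arm", "arguments": {"motion": [[0, 20, 8, -0.12, 0, -0.006], [5, 40, 16, -0.24, 0, -0.006], [10, 60, 25, -0.353, 0, -0.006], [17, 76, 33, -0.353, 0, -0.006], [17, 76, 33, -0.353, 0, -0.006]]}}

```text
clock: 9.9
position: [0.5008, 0.0099, 0.1004]
ee_rot: [0.707, -0.026, 0.706, 0.027]
ft_force: [-0.9, 0.4, -0.9]
gripper_width: 0.0598
```

Run:
```python
from h import *
s=get_state();print(s['position'],s['gripper_width'],goal(.50,.006,.015,3.6).tolist());T,_,_=mod()
S=camera('scene');cv2.imwrite('pics/s6.png',cv2.resize(S['pixels'][150:340,230:420,::-1],(570,570)))
```

```text
[0.50077424 0.00987568 0.10043055] 0.05980340072707146 [85.0, -4.0, -1.0, 0.012, 0.001, -0.001]
5 centre [0.5836 0.0226] normal 3.1 first [ 0.622 -0.017] last [0.618 0.049]
```

View pics/s6.png

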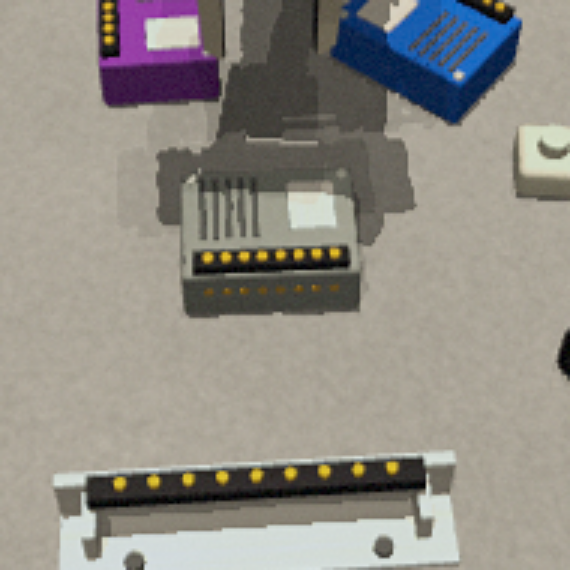

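The module faces the rail, well clear (gap about 135 mm). Now descend behind it with the fingers 60 mm apart and push square.

{"name": "move_arm", "arguments": {"motion": [[30, -3, -1, 0.012, 0, 0], [60, -4, -1, 0.012, 0, 0], [78, -4, -1, 0.012, 0, 0], [85, -4, -1, 0.012, 0, 0], [85, -4, -1, 0.012, 0, 0]]}}

```text
clock: 10.42
position: [0.4976, 0.0037, 0.0152]
ee_rot: [0.706, -0.021, 0.708, 0.022]
ft_force: [-0.6, -0.1, 0.2]
gripper_width: 0.0602
```

{"name": "move_arm", "arguments": {"motion": [[0, 0, 10, 0, 0, 0], [0, 0, 20, 0, 0, 0], [0, 0, 29, 0, 0, 0], [0, 0, 37, 0, 0, 0], [0, 0, 45, 0, 0, 0]]}}

```text
clock: 10.83
position: [0.5404, 0.006, 0.017]
ee_rot: [0.704, -0.021, 0.71, 0.022]
ft_force: [-27.5, -4.6, 36.3]
gripper_width: 0.0597
```

{"name": "move_arm", "arguments": {"motion": [[0, 0, 9, 0, 0, 0], [0, 0, 18, 0, 0, 0], [0, 0, 27, 0, 0, 0], [0, 0, 36, 0, 0, 0], [0, 0, 45, 0, 0, 0]]}}

```text
clock: 11.25
position: [0.5848, 0.0086, 0.0171]
ee_rot: [0.703, -0.021, 0.711, 0.022]
ft_force: [-13.3, -1.0, 16.9]
gripper_width: 0.0601
```

Run:
```python
from h import *
s=get_state();print(s['position'],s['ft_force'],goal(.667,.015,.015,3.6).tolist())
S=camera('scene')
for r in((.5,.72,-.2,.2),(.765,.82,-.2,.2)):
    p=studs(S,r);print(p[:,2:].round(4).tolist())
mod()
```

```text
[0.58480999 0.00860755 0.01714585] [-13.30880903  -1.03091023  16.8842084 ] [1.0, 1.0, 82.0, -0.003, -0.012, -0.001]
[[0.5192, -0.0143, 1488.0], [0.5278, 0.0773, 50.0], [0.5343, 0.0449, 100.0], [0.5411, -0.0592, 98.0], [0.5413, -0.0257, 40.0], [0.6155, 0.0519, 173.0], [0.6162, 0.0399, 171.0], [0.6174, 0.016, 170.0], [0.6168, 0.028, 167.0], [0.6193, -0.0201, 177.0], [0.6188, -0.0081, 169.0], [0.6182, 0.0039, 171.0], [0.6198, -0.032, 176.0], [0.6436, 0.051, 113.0], [0.6454, 0.0159, 107.0], [0.6446, 0.0279, 103.0], [0.6439, 0.0389, 102.0], [0.6464, -0.0073, 104.0], [0.6459, 0.0046, 106.0], [0.6473, -0.0303, 110.0], [0.6469, -0.0186, 93.0]]
[[0.7716, 0.0819, 328.0], [0.7732, 0.0618, 326.0], [0.7744, 0.0417, 325.0], [0.7757, 0.0219, 318.0], [0.7771, 0.0019, 337.0], [0.7784, -0.0182, 321.0], [0.7798, -0.038, 319.0], [0.7813, -0.0581, 344.0], [0.7826, -0.078, 341.0]]Traceback (most recent call last):
  File "<stdin>", line 6, in <module>
  File "h.py", line 49, in mod
    T,n,P,c,d=module();
              ~~~~~~^^
  File "h.py", line 37, in module
    P=p[:,2:4];c,d=P.mean(0),np.linalg.svd(P-P.mean(0))[2][0]
      ~^^^^^^^
IndexError: too many indices for array: array is 1-dimensional, but 2 were indexed
```

Run:
```python
from h import *
S=camera('scene');T=camera('top');cv2.imwrite('pics/s7.png',np.hstack([cv2.resize(x['pixels'][r[0]:r[0]+190,r[1]:r[1]+190,::-1],(400,400)) for x,r in((T,(90,220)),(S,(130,230)))]))
s=get_state();print(s['position'],s['ee_rot'],s['q'],s['ft_force'])
```

```text
[0.58686643 0.00863796 0.01725791] [ 0.70455902 -0.02117122  0.70900532  0.02144336] [-6.44806485e-02  6.40819266e-01  1.67050102e+00 -2.84129851e-04
  8.36568644e-01 -1.69536147e+00] [0.76924183 0.50047887 4.88270248]
```

View pics/s7.png

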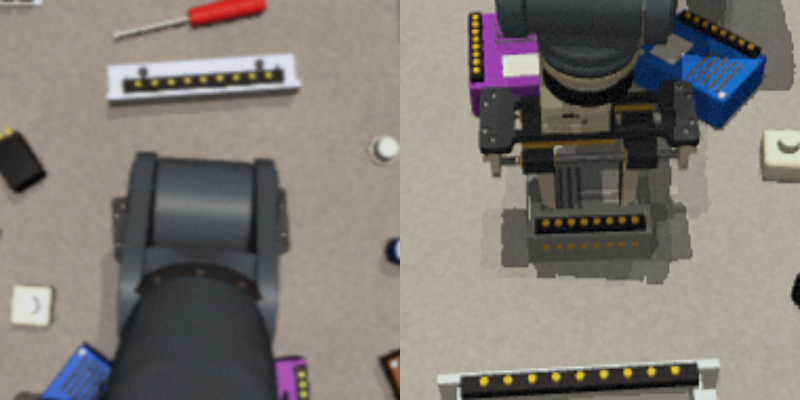

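Run:
```python
from h import *
S=camera('scene')
pr=lambda X:((proj(S,X)-[230,130])*400/190+[400,0]).round(0)
for X in((.587,-.03,.017),(.587,-.03,.06),(.587,-.03,.1),(.57,-.03,.1),(.538,.01,.046),(.583,.01,.046),(.628,.01,.046),(.628,.01,0),(.62,.01,.055),(.66,.01,.055)): print(X,pr(X))
p=studs(S,(.6,.72,-.2,.2));print(p[:,:4].round(4).tolist())
```

```text
(0.587, -0.03, 0.017) [549. 217.]
(0.587, -0.03, 0.06) [548. 191.]
(0.587, -0.03, 0.1) [546. 165.]
(0.57, -0.03, 0.1) [547. 151.]
(0.538, 0.01, 0.046) [590. 161.]
(0.583, 0.01, 0.046) [590. 197.]
(0.628, 0.01, 0.046) [589. 235.]
(0.628, 0.01, 0) [589. 262.]
(0.62, 0.01, 0.055) [589. 222.]
(0.66, 0.01, 0.055) [589. 258.]
[[341.0629, 233.7623, 0.6155, 0.0518], [335.0445, 234.0417, 0.6162, 0.0399], [323.058, 234.4717, 0.6174, 0.0161], [329.0201, 234.2701, 0.6169, 0.0279], [304.782, 235.1802, 0.6193, -0.0202], [310.9238, 235.02, 0.6188, -0.008], [316.9307, 234.8021, 0.6182, 0.0039], [298.8511, 235.3469, 0.6197, -0.0319], [340.9928, 245.488, 0.6437, 0.051], [329.0666, 245.8096, 0.6445, 0.0277], [334.9003, 245.6166, 0.644, 0.0391], [311.0339, 246.5058, 0.6463, -0.0073], [317.1273, 246.3477, 0.6459, 0.0045], [323.0072, 246.1803, 0.6454, 0.0159], [299.1415, 246.9741, 0.6475, -0.0304], [305.2596, 246.7679, 0.647, -0.0185]]
```

Run:
```python
from h import *
S=camera('scene')
for u in((210,55),(328,52)):
    o,d=ray(S,(230+u[0]/3,150+u[1]/3)); print((o+d*(.508-o[0])/d[0]).round(4),(o+d*(.50-o[0])/d[0]).round(4))
print(goal(.587,.0086,.08,3.6).tolist())
```

```text
[ 0.508  -0.0307  0.1299] [ 0.5    -0.0312  0.1217]
[0.508  0.0483 0.1332] [0.5    0.0487 0.125 ]
[-63.0, -0.0, -0.0, -0.003, -0.006, -0.001]
```

{"name": "move_arm", "arguments": {"motion": [[-25, 0, 0, 0, 0, 0], [-55, 0, -10, 0, 0, 0], [-65, 0, -45, 0, 0, 0], [-65, 0, -85, 0, 0, 0], [-65, 0, -95, 0, 0, 0]]}}

```text
clock: 11.97
position: [0.4877, 0.0031, 0.0827]
ee_rot: [0.703, -0.021, 0.71, 0.022]
ft_force: [0.4, 0.7, 0.4]
gripper_width: 0.0602
```

Run:
```python
from h import *
S=camera('scene');s=get_state();print(s['position'],s['gripper_width'])
p=studs(S,(.6,.72,-.2,.2));print(p[:8,:4].round(4).tolist()); mod()
cv2.imwrite('pics/s8.png',cv2.resize(S['pixels'][100:280,230:410,::-1],(540,540)))
```

```text
[0.48834176 0.00300878 0.08271397] 0.0600891476973201
[[341.1772, 233.9443, 0.616, 0.0521], [329.1313, 234.3466, 0.617, 0.0281], [335.0763, 234.125, 0.6164, 0.0399], [316.9311, 234.8495, 0.6184, 0.0039], [323.094, 234.5431, 0.6176, 0.0161], [298.7703, 235.4422, 0.62, -0.0321], [304.8166, 235.3074, 0.6196, -0.0201], [310.9036, 235.0519, 0.6189, -0.008]]
4 centre [0.5844 0.0107] normal 3.1 first [ 0.623 -0.029] last [0.619 0.043]
```

View pics/s8.png

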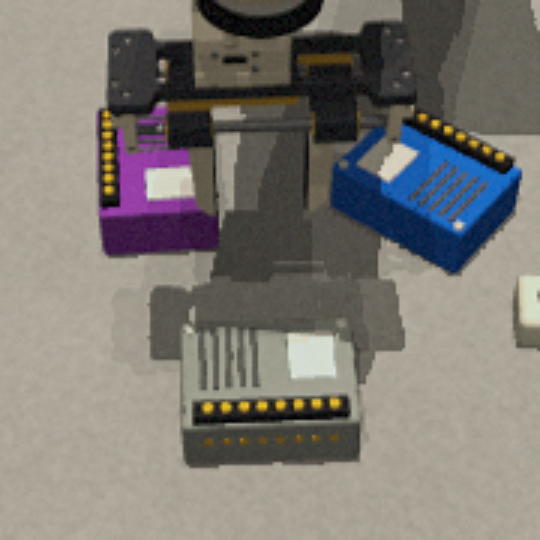

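Run:
```python
from h import *
S=camera('scene')
for y in(-.036,.042):
  for z in(.0827,.1,.115): print(y,z,((proj(S,(.4883,y,z))-[230,100])*3).round(0))
# wrist sight of tips is out of frame
for y in(-.036,.042):
  for x in(.50,.545): print(x,y,((proj(S,(x,y,0))-[230,100])*3).round(0))
```

```text
-0.036 0.0827 [206. 232.]
-0.036 0.1 [205. 215.]
-0.036 0.115 [204. 200.]
0.042 0.0827 [316. 232.]
0.042 0.1 [317. 215.]
0.042 0.115 [317. 200.]
0.5 -0.036 [209. 319.]
0.545 -0.036 [207. 367.]
0.5 0.042 [313. 319.]
0.545 0.042 [314. 367.]
```

Pictures viewed: 10. The module did not move. With the fingers 60 mm apart, the tips sit about 20 mm above the nominal TCP: they appear at crop row 213, where the TCP would be at 232. So they slid over the module's top. I'll go lower, feeling for the bench.

{"name": "move_arm", "arguments": {"motion": [[40, 0, 4, 0, -0.006, 0], [65, 0, 8, 0, -0.006, 0], [75, 0, 8, 0, -0.006, 0], [80, 0, 8, 0, -0.006, 0], [84, 0, 8, 0, -0.006, 0]]}}

```text
clock: 12.53
position: [0.5009, 0.0034, -0.0011]
ee_rot: [0.707, -0.021, 0.707, 0.021]
ft_force: [0.5, 0.5, 0.5]
gripper_width: 0.0601
```

{"name": "move_arm", "arguments": {"motion": [[1, 0, 0, 0, 0, 0], [2, 0, 0, 0, 0, 0], [3, 0, 0, 0, 0, 0], [4, 0, 0, 0, 0, 0]]}}

```text
clock: 12.87
position: [0.5014, 0.0033, -0.0044]
ee_rot: [0.707, -0.021, 0.706, 0.021]
ft_force: [-0.2, 0.7, -1.0]
gripper_width: 0.0602
```

{"name": "move_arm", "arguments": {"motion": [[0, 0, 9, 0, 0, 0], [0, 0, 18, 0, 0, 0], [0, 0, 26, 0, 0, 0], [0, 0, 34, 0, 0, 0], [0, 0, 42, 0, 0, 0]]}}

```text
clock: 13.28
position: [0.5412, 0.006, -0.0047]
ee_rot: [0.705, -0.021, 0.709, 0.022]
ft_force: [-15.8, -1.1, 11.0]
gripper_width: 0.0602
```

```bash
cat >> h.py <<'E'
def scene():
    S=camera('scene');p=studs(S,(.59,.765,-.2,.2));p=p[p[:,4]>100] if 0 else p
    # top studs: the 8 with smaller row
    p=p[np.argsort(p[:,1])][:8];f=np.polyfit(p[:,3],p[:,2],1)
    s=get_state();print('tcp',s['position'].round(4),s['ft_force'].round(1) if hasattr(s['ft_force'],'round') else s['ft_force'])
    print(len(p),'studs mid',p[:,2:4].mean(0).round(4),'angle',np.degrees(-np.arctan(f[0])).round(2))
    return S
E
python3 -c "
from h import *
scene();print(goal(.667,.013,-.004,3.6))"
```

```text
tcp [ 0.5434  0.006  -0.0045] [-5.3  1.3  0.1]
8 studs mid [0.6297 0.0115] angle 3.33
[-1.00e+00 -0.00e+00  1.24e+02 -2.00e-03 -2.00e-03 -1.00e-03]
```

Pushing properly now. Continue.

{"name": "move_arm", "arguments": {"motion": [[0, 0, 9, 0, 0, 0], [0, 0, 18, 0, 0, 0], [0, 0, 27, 0, 0, 0], [0, 0, 36, 0, 0, 0], [0, 0, 45, 0, 0, 0]]}}

```text
clock: 13.75
position: [0.5864, 0.0089, -0.0051]
ee_rot: [0.704, -0.021, 0.71, 0.022]
ft_force: [-13.4, -0.6, 7.6]
gripper_width: 0.0602
```

{"name": "move_arm", "arguments": {"motion": [[0, 0, 9, 0, 0, 0], [0, 0, 18, 0, 0, 0], [0, 0, 27, 0, 0, 0], [0, 0, 36, 0, 0, 0], [0, 0, 45, 0, 0, 0]]}}

```text
clock: 14.17
position: [0.6294, 0.0117, -0.0056]
ee_rot: [0.701, -0.021, 0.712, 0.022]
ft_force: [-16.4, -1.7, 12.6]
gripper_width: 0.0601
```

```bash
python3 -c "
from h import *
S=scene();p=studs(S,(.765,.82,-.2,.2));print(np.polyfit(p[:,3],p[:,2],1),len(p));print(goal(.667,.013,-.004,3.6))"
```

```text
tcp [ 0.6318  0.0118 -0.0055] [-7.7  0.6  2. ]
8 studs mid [0.6317 0.0239] angle -21.98
[-0.06829424  0.77724916] 9
[-2.0e+00 -1.0e+00  3.5e+01 -2.0e-03 -1.2e-02 -2.0e-03]
```

{"name": "move_arm", "arguments": {"motion": [[0, 0, 6, 0, -0.004, 0], [0, 0, 12, 0, -0.008, 0], [0, 0, 18, 0, -0.012, 0], [0, 0, 23, 0, -0.012, 0], [0, 0, 27, 0, -0.012, 0]]}}

```text
clock: 14.63
position: [0.657, 0.0136, -0.0059]
ee_rot: [0.705, -0.021, 0.709, 0.022]
ft_force: [-15.5, -0.7, 11.4]
gripper_width: 0.0607
```

```bash
sed -i 's/(.59,.765,-.2,.2)/(.69,.765,-.2,.2)/' h.py; python3 -c "
from h import *
S=scene()"
```

```text
tcp [ 0.6579  0.0135 -0.0059] [-11.7   0.2   9.5]
8 studs mid [0.7459 0.0189] angle 3.5
```

{"name": "move_arm", "arguments": {"motion": [[0, 0, 2, 0, 0, 0], [0, 0, 4, 0, 0, 0], [0, 0, 6, 0, 0, 0], [0, 0, 7, 0, 0, 0]]}}

```text
clock: 15.02
position: [0.6632, 0.014, -0.0061]
ee_rot: [0.703, -0.021, 0.71, 0.022]
ft_force: [-15.1, -1.3, 10.6]
gripper_width: 0.0602
```

{"name": "move_arm", "arguments": {"motion": [[0, 0, 1, 0, 0, 0], [0, 0, 2, 0, 0, 0], [0, 0, 3, 0, 0, 0]]}}

```text
clock: 15.27
position: [0.6631, 0.0141, -0.0062]
ee_rot: [0.7, -0.021, 0.713, 0.022]
ft_force: [-25.2, -3.3, 19.3]
gripper_width: 0.0599
```

```bash
python3 -c "
from h import *
S=scene()"
```

```text
tcp [ 0.6631  0.0141 -0.0061] [-21.8  -2.1  16.2]
8 studs mid [0.7528 0.0195] angle 3.44
```

{"name": "move_arm", "arguments": {"motion": [[0, 0, 2, 0, -0.005, 0], [0, 0, 3, 0, -0.008, 0], [0, 0, 3, 0, -0.008, 0]]}}

```text
clock: 15.57
position: [0.6631, 0.0141, -0.0061]
ee_rot: [0.7, -0.021, 0.714, 0.023]
ft_force: [-21.0, -2.3, 16.3]
gripper_width: 0.06
```

```bash
python3 -c "
from h import *
S=scene();cv2.imwrite('pics/s9.png',cv2.resize(S['pixels'][240:350,240:400,::-1],(800,550),interpolation=cv2.INTER_CUBIC))"
```

```text
tcp [ 0.6631  0.0141 -0.0062] [-21.3  -2.6  15.7]
8 studs mid [0.7528 0.0195] angle 3.44
```

View pics/s9.png

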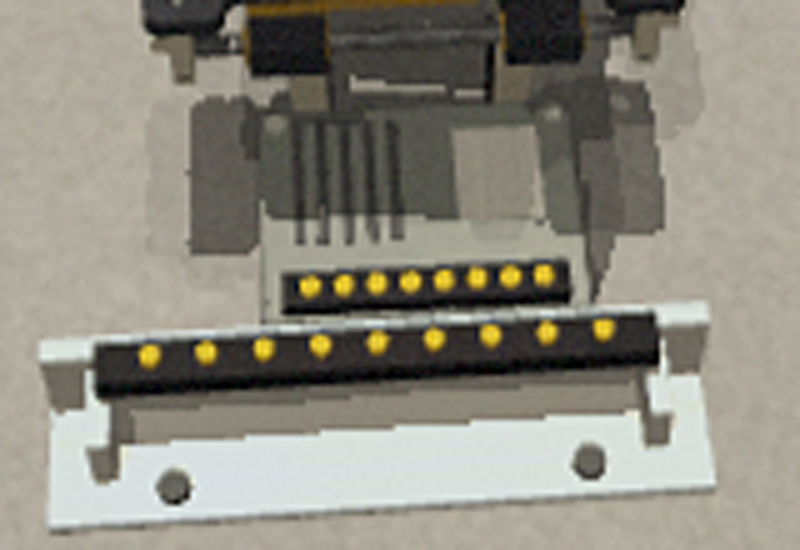

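The module is at the rail (11 pictures viewed). Studs run (310,286)–(544,274) on the module and (150,355)–(604,328) on the rail, so there may be about 0.4° between them. I'll turn the hand slightly while pressing, to seat the right end.

{"name": "move_arm", "arguments": {"motion": [[0, 0, 2, -0.006, -0.008, 0], [0, 0, 3, -0.012, -0.01, 0], [0, 0, 3, -0.018, -0.012, 0], [0, 0, 3, -0.018, -0.012, 0]]}}

```text
clock: 15.95
position: [0.6634, 0.0138, -0.0062]
ee_rot: [0.701, -0.027, 0.712, 0.029]
ft_force: [-18.3, -3.1, 14.4]
gripper_width: 0.0601
```

```bash
python3 -c "
from h import *
S=scene();S=scene();r=studs(S,(.765,.82,-.2,.2));print('scene rail',np.degrees(np.arctan(np.polyfit(r[:,3],r[:,2],1)[0])))
s=get_state();print(s['torque'])
T=camera('top')
for roi in((.69,.765,-.2,.2),(.768,.82,-.2,.2)):
  p=studs(T,roi)
  if len(p)>2: print('top',len(p),np.degrees(np.arctan(np.polyfit(p[:,3],p[:,2],1)[0])),p[:,2:4].mean(0))
"
```

```text
tcp [ 0.6634  0.0138 -0.0062] [-18.9  -3.8  14.5]
8 studs mid [0.7531 0.0198] angle 3.83
tcp [ 0.6634  0.0138 -0.0062] [-18.7  -3.5  13.9]
8 studs mid [0.7531 0.0198] angle 3.79
scene rail -3.8797655928503936
[-1.07850858  3.067837   -0.81603196]
top 5 -2.8173736038575257 [ 0.78312493 -0.03498542]
```

Now 3.8° against the rail's 3.88°, and it stopped there even though the hand turned further, so it is seated. One last even press, then back off.

{"name": "move_arm", "arguments": {"motion": [[0, 0, 2, 0.006, -0.005, 0], [0, 0, 4, 0.01, -0.008, 0], [0, 0, 4, 0.01, -0.008, 0]]}}

```text
clock: 16.35
position: [0.6636, 0.0139, -0.0063]
ee_rot: [0.7, -0.023, 0.713, 0.025]
ft_force: [-24.8, -3.3, 18.8]
gripper_width: 0.0602
```

```bash
python3 -c "
from h import *
S=scene();S=scene()"
```

```text
tcp [ 0.6636  0.0139 -0.0063] [-25.8  -3.3  19.6]
8 studs mid [0.7531 0.0198] angle 3.86
tcp [ 0.6636  0.0139 -0.0063] [-24.7  -2.1  18.3]
8 studs mid [0.7531 0.0198] angle 3.85
```

{"name": "move_arm", "arguments": {"motion": [[0, 0, -3, 0, 0, 0], [0, 0, -10, 0, 0, 0], [0, 0, -25, 0, 0, 0], [0, 0, -45, 0, 0, 0], [-10, 0, -70, 0, 0, 0]]}}

```text
clock: 16.87
position: [0.5931, 0.0091, 0.0034]
ee_rot: [0.7, -0.023, 0.713, 0.025]
ft_force: [-0.9, -0.1, 0.3]
gripper_width: 0.0605
```

{"name": "move_arm", "arguments": {"motion": [[-35, 0, -20, 0, 0, 0], [-70, 0, -50, 0, 0, 0], [-105, 0, -85, 0, 0, 0], [-135, 0, -120, 0, 0, 0], [-150, 0, -150, 0, 0, 0]]}}

```text
clock: 17.28
position: [0.4529, -0.0011, 0.1537]
ee_rot: [0.701, -0.024, 0.712, 0.025]
ft_force: [-0.0, -1.1, 0.4]
gripper_width: 0.0602
```

```bash
python3 -c "
from h import *
S=scene();r=studs(S,(.768,.82,-.2,.2));print('scene rail',np.polyfit(r[:,3],r[:,2],1))
T=camera('top')
for roi in((.69,.768,-.2,.2),(.768,.82,-.2,.2)):
  p=studs(T,roi); print('top',len(p),np.degrees(np.arctan(np.polyfit(p[:,3],p[:,2],1)[0])),p[:,2:4].mean(0))
a=cv2.resize(S['pixels'][215:350,240:390,::-1],(400,360),interpolation=cv2.INTER_CUBIC);b=cv2.resize(T['pixels'][80:260,200:400,::-1],(400,360),interpolation=cv2.INTER_CUBIC)
cv2.imwrite('pics/f.png',np.hstack([a,b]))
t0=cv2.imread('pics/top0.png').astype(int);t=T['pixels'][:,:,::-1].astype(int)
D=abs(t-t0).sum(2)
for nm,(u,v) in dict(adaptor=(228,166),meter=(205,201),plug=(235,236),cap=(412,209),knob=(403,160),jar=(429,190),blue=(267,281),brown=(430,268)).items(): print(nm,D[v-14:v+14,u-14:u+14].mean().round(1))
"
```

```text
tcp [ 0.4488 -0.0011  0.1568] [4.1 0.7 3.9]
8 studs mid [0.7531 0.0198] angle 3.78
scene rail [-0.06794937  0.77720388]
top 1 86.49828192666382 [0.75500546 0.02310042]
top 9 -3.9034644844272686 [0.77971222 0.00483943]
adaptor 13.7
meter 15.3
plug 23.7
cap 20.9
knob 23.0
jar 22.1
blue 71.5
brown 16.6<string>:6: RankWarning: Polyfit may be poorly conditioned
```

View pics/f.png

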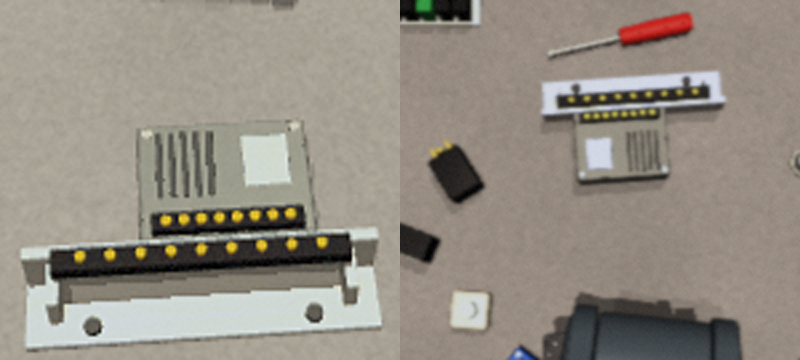

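The last picture shows the module flush against the rail with its whole width on it, and the hand away.

```bash
python3 -c "
from cell import hand_in
print(hand_in())"
```

```text
the job is handed in; nothing more can be done
None
```

The module now sits against the rail with its whole width on it. The hand is clear, and I handed the job in at about 17 s of the 72 s.

**What I did:** I turned the grey module about 92° by pushing its rear-face corner, then the far corner of its terminal face. It ended facing the rail within about 1° and roughly 135 mm clear. I then pushed it up with two spread fingers, pressed it against the rail and backed away.

**Last checks:**
- **Seating:** the hand stopped advancing while the push force rose from 15 N to about 25 N.
- **Angle:** the terminal face is at 3.8° and the rail at 3.9°, which is within measuring noise.
- **Position on the rail:** the module's middle is about 20 mm left of the rail's, so its full 120 mm is on the 240 mm rail.
- **Bystanders:** a rough before-and-after image comparison showed no sign that any had moved. The blue look-alike differed most; I put that down to the arm being in view there and did not check it separately.

**What went wrong along the way:**
- **First corner push:** the finger slipped off the corner, so I repeated the push.
- **First final push:** the spread fingertips sat higher than I expected and slid over the module's top. They pressed down with up to 36 N, but the module did not move. I lowered the hand and repeated the push.
- **Top camera:** it could not confirm the final module angle, because it separated only one of the module's studs next to the rail. That figure comes from the scene camera alone.

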